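# Corner-load check of the dial scale

## Robot

A 7-joint arm with a two-finger parallel gripper is mounted at the origin on a cart in front of the work surface, level with it; the furniture and walls round the work are solid. World frame = base frame: x ahead of the robot, y to its left, z up, the work surface at z = 0. Lengths are in m, angles in rad, forces in N, time in s.
With the tool pointing down it reaches from about 0.35 to 0.9 m from the base axis. Payload 8.1 kg.
Tool frame: the origin (TCP) lies between the finger pads; the fingertips stand 22 mm ahead of it and the grasp point (between the pads) lies 3 mm ahead of it (arm.tip_reach is the distance from the TCP to the fingertips, in m); z points along the fingers, y is the line along which they close (so a half turn about z gives the same grasp; the last joint's range is limited). The gripper opens to 92 mm and grips with 3 to 60 N. Pads are 19 mm wide; open, the fingers measure 130 mm over their backs; the gripper's body (75 mm by 190 mm) begins 47 mm behind the grasp point.
Start: joints at [1.007, 0.434, 0.025, 1.573, -0.012, 1.134, -0.075], TCP at [0.278, -0.56, 0.249] pointing down, gripper open.
Joint ranges: [-2.62, 2.62], [-0.44, 2.09], [-1.27, 1.32], [0.08, 2.57], [-1.32, 4.46], [0.12, 2], [-2.74, 2.74]. Speed limits (rad/s): [2.22, 2.22, 3.01, 3.01, 3.14, 3.14, 3.14].

## Interface

Orientations are given as a rotation vector (axis times angle).
In Python, from cell import telemetry, vision, job, arm gives the robot as it stands. The module is installed in compiled form; this text tells all that it offers.
- The arm moves only by the shell command python3 -m creep 'ROWS' [FORCE]. ROWS is text: rows parted by semicolons, each of 7 numbers parted by spaces: the finger opening in cm, from 0 to 9.18, then the shift along the tool's x, y, z in cm, then the turn, a rotation vector about the tool's x, y, z in degrees. A call has 1 to 5 rows; each row is the pose to reach, as a shift and turn from the pose commanded when the call began, along the tool's axes at that moment; what a row does not reach only later rows make up. A row lasts 1/8 s, in which the tool goes at most 62.5 mm and 10.7 degrees, less where a joint would pass 70% of its speed; a pose out of reach is approached as far as the arm can. A call with a gripper value outside its range is refused whole. The fingers move at their own pace and stop on an object; FORCE is the grip in N (left out, the last holds). Time passes only in rows, so rows that repeat a pose let the fingers close. It gives the time, the measured TCP pose, the force, the opening and the grip force at its end, in the units of the state.
- telemetry.observe(): the state, without advancing time (a new reading comes with each control period).
- vision.get_image(name): name is "scene" or "side" or "wrist"; returns the picture (400x640x3 uint8, red, green, blue); there is no depth.
- vision.camera_info(name): a dict with "fov_y" (degrees; the focal length in pixels is half the picture's height over the tangent of half this angle, whatever the lens; pixels are square), "cx", "cy" (the principal point, pixels), "dist_coeffs" ([k1, k2, p1, p2, k3] as OpenCV has them; the pictures are not rectified), "extrinsics" (4x4, takes a point from camera to world coordinates). Camera axes: x right, y down, z forward; pixel columns grow to the right and rows downward; lengths in m; the calibration is good to about 2 mm. A picture is of the moment at which its call begins: read the wrist's pose just before it. camera_info takes no time and is no camera call; for the wrist camera it gives the pose at the moment of the call.
- job.sign_off(): hands the job in; it is judged then, once.
The state is a dict: "clock": time; "joints": joint angles; "dq": joint speeds; "joint_efforts": joint torques, N m; "position": TCP position; "ee_rot": TCP orientation; "force": force on the tool from outside, world axes, zero at the start; "ft_torque": the same for the moment, N m; "width": opening from 0.0 (shut) to 1.0 (fully open); "gripper_force": force on a finger pad.
Only numpy, scipy, OpenCV 4.12 (cv2) and the standard library are available. Lean on these libraries where they do the work, as an engineer would, in place of code of your own. Each camera call takes 0.05 s, during which the arm holds its last target. There are 200 camera calls.

## Task

Check the bakery's dial scale before weighing, without grasping or lifting anything: with the fingertips press down the front left corner of its empty platform (front is the dial side, left as you face the dial) until the black hand points at the red portion marker, keep it there for a second, and let go so that the hand returns to zero. Then do the same at the back right corner. Do not run the hand well past the marker, do not shove the scale or shift its marker, leave the other things alone, and finish clear of everything.

Things in the scene. Friction and masses are not known exactly. Their poses are not given: they have to be found in the camera images.
- scale: Dark teal spring dial scale, loose on rubber feet, 3.8 kg. Origin: on the table under the middle of housing and platform; x from dial (front) to back, y left, z up. Housing 152 x 152 mm, 81 mm high; dial case 114 mm across in front, out to x = -170 mm, up to 106 mm high. Above, on a sprung stem: square steel platform, 170 x 170 mm, its top 135 mm above the table at rest.
- platform_centre (a point): Middle of the platform's flat top face, 135 mm above the table at rest. It moves with the platform; its axes are the scale's while the platform is level.
- corner_front_left (a point): Where to press first: point on the platform's top face 20 mm in from both edges at the front left corner (scale frame x = -65, y = +65 mm). Moves with the platform.
- corner_back_right (a point): Where to press second: point on the platform's top face 20 mm in from both edges at the back right corner (scale frame x = +65, y = -65 mm). Moves with the platform.
- platform_sink (a joint): How far the middle of the platform is pressed down, m: 0 at rest, stop at 0.0265. It springs back by itself; about 785 N/m (10 N sinks it about 12.5 mm). A corner pressed at its point sinks about 1.33 times as far as the middle, because the platform also tilts.
- platform_pitch (a joint): Tilt of the platform on its corner springs, rad: 0 level, negative when the front (dial) edge is lower, positive when the back edge is lower; about 20 N m/rad, stops at 0.07 either way.
- platform_roll (a joint): Tilt of the platform sideways, rad: 0 level, negative when the left edge is lower, positive when the right edge is lower; about 20 N m/rad, stops at 0.07 either way.
- needle (a joint): Angle of the black hand, rad: 0 straight up the dial (no load, green dot), growing clockwise as one faces the dial; 0.1745 rad (10 degrees) for each mm of platform_sink. Graduations are 12.5 degrees (100 g) apart, long ones every 500 g, up to 2 kg at 250 degrees.
- portion_marker (a joint): Angle of the red marker on the dial's rim, rad, counted like the hand's: the hand points at the marker when both values agree. It has been set somewhere between 1.96 and 3.27 and stays where it is (a stiff friction fit).
- needle_tip (a point): Tip of the black hand, 40 mm from the centre of the white dial face (105 mm across). The face's centre is at scale frame x = -126, y = 0, z = 60 mm; the face leans back 40 degrees from upright, towards the reader.
- marker_tip (a point): Point on the dial, 40 mm from its centre, that the red marker (a tab 13 mm wide clipped over the steel rim) indicates: the hand's tip is here when the hand points at the marker. Its x axis points outward from the dial's centre, its y axis back along the dial towards lower readings.
- mould_iron: Fixed black wafer iron on a board, left of the scale, 45 to 65 mm high, with its lid open: the lid and its handle stand up to 322 mm above the table round x = 0.58 to 0.71, y = 0.13 to 0.27 (world). Keep arm and gripper clear of it. Origin: centre of its board, on the table.
- vanilla_tin: Bystander, loose, to be left alone: round green-and-white tin, 66 mm wide, 70 mm high. Origin: centre of its underside.
- spice_cup: Bystander, loose, to be left alone: pale green cup, 71 mm wide, 41 mm high. Origin: centre of its underside.
- stone_dish: Bystander, loose, to be left alone: yellowish dish of paper slips, 85 x 125 x 46 mm. Origin: centre of its underside.
- twist_timer: Bystander, loose, to be left alone: white twist timer with a red knob, 67 mm wide, 50 mm high. Origin: centre of its underside.
- tea_mug: Bystander, loose, to be left alone: spotted white mug of tea, 82 mm wide, 91 mm high. Origin: centre of its underside.
- cookie_a: Bystander, loose, to be left alone: folded cookie, 43 mm wide, 34 mm high. Origin: centre of its underside.
- cookie_b: Bystander, loose, to be left alone: folded cookie, 45 mm wide, 34 mm high. Origin: centre of its underside.

How it is judged:
By the outcome, as a careful person would: the job done as asked, in the order asked, and still so for the second after the job is handed in, with the robot touching nothing.
It also fails if it takes over 61 s, if anything falls off the work surface, if the arm or the gripper's body presses on something with over 40 N, if the wrist force passes 120 N, or if a joint passes its speed limit or range.

## Working session

There is one attempt and no reset: what is moved stays moved. The work goes in short steps, Python scripts to look and compute and a shell command to move; the robot and the scene stay as the last step left them, time stands still between calls to the robot, and variables do not carry over. Pictures are saved under pics/ and viewed, at most 10 in all, crops included, and the job is handed in when it is done.

```bash
mkdir -p pics
python3 - <<'E'
from cell import telemetry, vision, job, arm
import cv2,numpy as np
s=telemetry.observe();print({k:np.round(v,3) for k,v in s.items()},arm.tip_reach)
for n in("scene","side"):
    im=vision.get_image(n);cv2.imwrite(f"pics/{n}0.png",im[:,:,::-1]);i=vision.camera_info(n);print(n,i)
E
```

```text
{'clock': np.float64(0.0), 'joints': array([ 1.007,  0.435,  0.025,  1.574, -0.012,  1.134, -0.075]), 'dq': array([ 0.001,  0.   ,  0.   ,  0.001, -0.001, -0.002, -0.   ]), 'joint_efforts': array([ 1.0000e-03, -6.6783e+01,  9.8600e-01, -3.1445e+01, -6.0000e-02,
        4.3000e-02,  0.0000e+00]), 'position': array([ 0.278, -0.559,  0.248]), 'ee_rot': array([-3.057e+00, -7.170e-01,  1.000e-03]), 'force': array([ 0.065,  0.145, -0.201]), 'ft_torque': array([-0.05 , -0.012, -0.011]), 'gripper_force': np.float64(0.0), 'width': np.float64(0.999)} 0.022
scene {'fov_y': 45.93461710594485, 'cx': 314.21209686651065, 'cy': 198.58704459688448, 'dist_coeffs': array([0.0334145, 0.       , 0.       , 0.       , 0.       ]), 'extrinsics': array([[ 0.76967123, -0.37113419,  0.51948591, -0.38855997],
       [-0.63809218, -0.47404862,  0.60672587, -1.03384206],
       [ 0.02108486, -0.79845934, -0.60167941,  1.17027507],
       [ 0.        ,  0.        ,  0.        ,  1.        ]])}
side {'fov_y': 56.761506934055156, 'cx': 321.1895036694534, 'cy': 201.1960134313561, 'dist_coeffs': array([-0.05160009,  0.        ,  0.        ,  0.        ,  0.        ]), 'extrinsics': array([[ 0.94563435, -0.13539405,  0.29570952,  0.13914209],
       [-0.32436198, -0.32616527,  0.88792202, -1.10142101],
       [-0.02376918, -0.9355665 , -0.35234976,  0.55943436],
       [ 0.        ,  0.        ,  0.        ,  1.        ]])}
```

View pics/scene0.png

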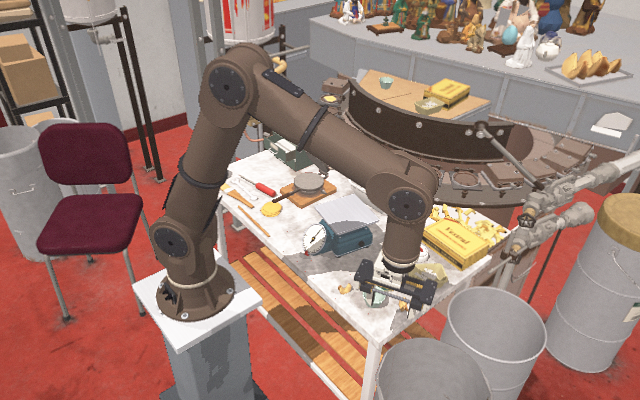

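View pics/side0.png

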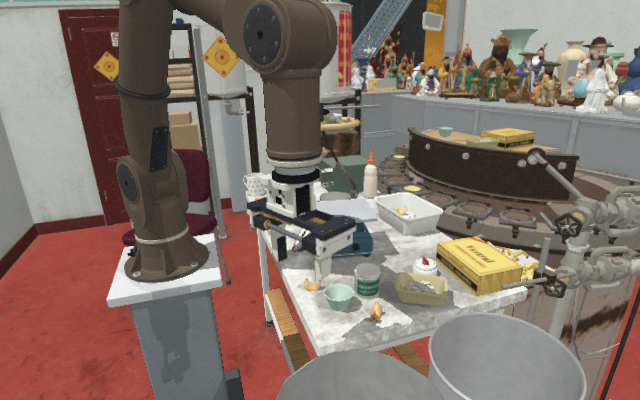

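Run:
```python
from cell import vision
import cv2,numpy as np
im=cv2.imread("pics/scene0.png")
c=cv2.resize(im[190:270,280:390],None,fx=5,fy=5,interpolation=cv2.INTER_CUBIC)
w=vision.get_image("wrist")[:,:,::-1]
o=np.zeros((600,800,3),np.uint8);o[:400,:550]=c;w2=cv2.resize(w,(320,200));o[400:,:320]=w2
cv2.imwrite("pics/c1.png",o);print(vision.camera_info("wrist"))
```

```text
{'fov_y': 68.10887303573179, 'cx': 315.57286663117765, 'cy': 198.83946446258636, 'dist_coeffs': array([-0.02569462,  0.        ,  0.        ,  0.        ,  0.        ]), 'extrinsics': array([[ 0.44450246, -0.85483074, -0.26773488,  0.34955166],
       [-0.89577676, -0.42460117, -0.13152129, -0.52331451],
       [-0.0012521 ,  0.29829222, -0.95447377,  0.383597  ],
       [ 0.        ,  0.        ,  0.        ,  1.        ]])}
```

View pics/c1.png

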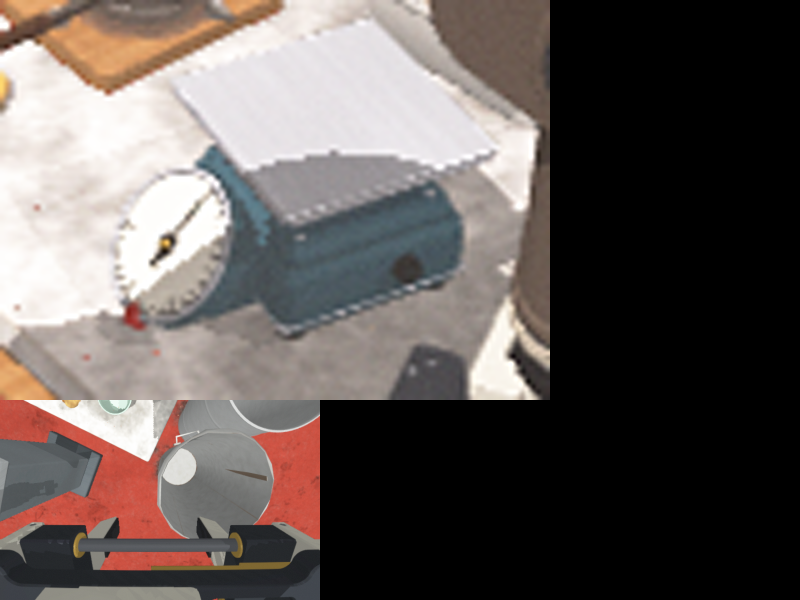

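```bash
cat > h.py <<'E'
import numpy as np,cv2
from cell import vision,telemetry
from scipy.spatial.transform import Rotation as R
def K(i):
    f=200/np.tan(np.radians(i["fov_y"]/2));return np.array([[f,0,i["cx"]],[0,f,i["cy"]],[0,0,1]])
def cast(i,px,z):
    u=cv2.undistortPoints(np.float64(px).reshape(-1,1,2),K(i),i["dist_coeffs"])[:,0]
    E=i["extrinsics"];d=np.c_[u,np.ones(len(u))]@E[:3,:3].T;o=E[:3,3]
    return o+d*((z-o[2])/d[:,2])[:,None]
def proj(i,P):
    T=np.linalg.inv(i["extrinsics"]);return cv2.projectPoints(np.float64(P).reshape(-1,1,3),cv2.Rodrigues(T[:3,:3])[0],T[:3,3],K(i),i["dist_coeffs"])[0][:,0]
def tool():
    s=telemetry.observe();return np.array(s["position"]),R.from_rotvec(s["ee_rot"])
E
python3 - <<'E'
from h import *
i=vision.camera_info("scene")
P=cast(i,[(315,206.4),(354,194),(379,220.4),(337,234.4)],.135)
print(P.round(4),P.mean(0));
for a in range(4):
    d=P[(a+1)%4]-P[a];print(np.linalg.norm(d),np.degrees(np.arctan2(d[1],d[0])))
p,r=tool();print(p,r.as_matrix().round(3))
w=vision.camera_info("wrist")["extrinsics"];print(r.inv().apply(w[:3,3]-p),(r.inv().as_matrix()@w[:3,:3]).round(3))
E
```

```text
[[ 0.4779 -0.0273  0.135 ]
 [ 0.6394 -0.0591  0.135 ]
 [ 0.6015 -0.2239  0.135 ]
 [ 0.4389 -0.1885  0.135 ]] [ 0.53944362 -0.1246788   0.135     ]
0.16457160387774292 -11.132865792108994
0.16917439373048612 -102.93467084294365
0.16650574513130328 167.69609144110436
0.1658450224839047 76.37248390984664
[ 0.27771153 -0.5595075   0.24813036] [[ 0.896  0.445 -0.001]
 [ 0.445 -0.896  0.001]
 [-0.    -0.001 -1.   ]]
[ 0.08042683 -0.00064476 -0.13547419] [[-0.    -0.955 -0.298]
 [ 1.    -0.    -0.   ]
 [ 0.    -0.298  0.955]]
```

```bash
python3 -m creep '0 3 -2.6 0 0 0 -10; 0 6 -5.2 0 0 0 -20; 0 9 -7.8 0 0 0 -30; 0 12 -10.4 0 0 0 -40; 0 15 -13 0 0 0 -50' 10
python3 - <<'E'
from h import *
p,r=tool();print(p,r.as_matrix().round(3),telemetry.observe()["joints"])
print(r.inv().apply(np.array([.4896,-.0475,.2])-p))
E
```

```text
clock: 0.78
position: [0.3547, -0.3754, 0.2486]
ee_rot: [-2.463, -1.95, 0.0]
force: [0.1, -0.7, 0.5]
width: 0.506
gripper_force: 0.0
[ 0.35469996 -0.37539383  0.24860163] [[ 0.23   0.973 -0.   ]
 [ 0.973 -0.23   0.   ]
 [ 0.    -0.    -1.   ]] [ 0.895954    0.27477474 -0.23211328  1.81937215  0.0718888   1.05579452
  0.40507012]
[0.35010964 0.05600584 0.04859108]
```

```bash
python3 -m creep '0 5 .8 0 0 0 -10; 0 10 1.6 0 0 0 -20; 0 15 2.4 0 0 0 -30; 0 20 3.2 0 0 0 -40; 0 25 4 0 0 0 -50'
python3 - <<'E'
from h import *
p,r=tool();print(p,r.as_matrix().round(3),telemetry.observe()["joints"])
print(r.inv().apply(np.array([.4896,-.0475,.2])-p))
E
```

```text
clock: 1.4
position: [0.4524, -0.1417, 0.2488]
ee_rot: [1.409, 2.808, -0.0]
force: [-0.1, -0.0, -0.1]
width: 0.007
gripper_force: 0.0
[ 0.45240743 -0.14168137  0.24875869] [[-0.598  0.802  0.   ]
 [ 0.802  0.598 -0.   ]
 [-0.    -0.    -1.   ]] [ 0.62948543  0.23828879 -0.52409073  1.89383901  0.13736343  1.04449214
  0.68906189]
[0.05328818 0.08611752 0.04873367]
```

```bash
python3 -m creep '0 1.1 1.7 0 0 0 -10; 0 2.2 3.4 0 0 0 -20; 0 3.3 5.1 0 0 0 -30; 0 5.3 8.6 1 0 0 -40; 0 5.3 8.6 2 0 0 -41'
python3 - <<'E'
from h import *
i=vision.camera_info("wrist");im=vision.get_image("wrist")[:,:,::-1];cv2.imwrite("pics/w1.png",im)
sc=vision.get_image("scene")[:,:,::-1];cv2.imwrite("pics/s1.png",sc)
np.save("w1.npy",i["extrinsics"])
p,r=tool();print(p,r.as_matrix().round(3),telemetry.observe()["joints"])
E
```

```text
clock: 2.02
position: [0.4907, -0.0464, 0.2286]
ee_rot: [0.335, 3.123, 0.003]
force: [-0.7, -1.0, -0.2]
width: 0.008
gripper_force: 0.0
[ 0.48901649 -0.04966285  0.22747275] [[-0.976  0.218 -0.003]
 [ 0.218  0.976  0.   ]
 [ 0.002 -0.001 -1.   ]] [ 0.53823298  0.32247272 -0.68449623  1.87517399  0.23578349  1.02814954
  1.10614814]
```

View pics/w1.png

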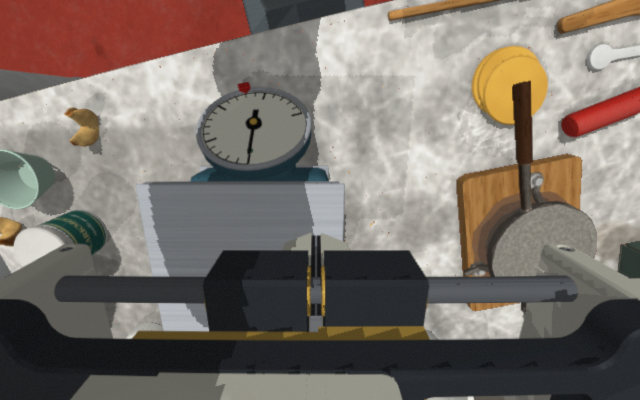

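```bash
cat >> h.py <<'E'
def dial(i,px,T):  # T=(x,y,yaw) scale; returns dial coords (right, up as read), mm
    S=R.from_euler('z',T[2]).as_matrix();c=np.r_[T[0],T[1],0]+S@[-.126,0,.06]
    n=S@[-np.cos(.6981),0,np.sin(.6981)];rt=S@[0,-1.,0];up=S@[np.sin(.6981),0,np.cos(.6981)]
    u=cv2.undistortPoints(np.float64(px).reshape(-1,1,2),K(i),i["dist_coeffs"])[:,0]
    E=i["extrinsics"];d=np.c_[u,np.ones(len(u))]@E[:3,:3].T;o=E[:3,3]
    P=o+d*(((c-o)@n)/(d@n))[:,None]-c
    return np.c_[P@rt,P@up]*1000
E
python3 - <<'E'
from h import *
i=vision.camera_info("wrist");i["extrinsics"]=np.load("w1.npy")
im=cv2.imread("pics/w1.png").astype(int)
P=cast(i,[(344,184),(138,184)],.135);print(P,np.linalg.norm(P[0]-P[1]))
d=P[0]-P[1];yaw=np.arctan2(-d[0],d[1]);print(np.degrees(yaw))
m=P.mean(0)+.085*np.array([np.cos(yaw),np.sin(yaw),0]);print(m)
b,g,r=im[...,0],im[...,1],im[...,2]
red=((r>120)&(g<60)&(b<60)); red[:75]=0;red[110:]=0;red[:,:225]=0;red[:,265:]=0
ys,xs=np.nonzero(red);print(xs.mean(),ys.mean(),len(xs),xs.min(),xs.max(),ys.min(),ys.max())
T=(m[0],m[1],yaw)
q=dial(i,[(xs.mean(),ys.mean()),(253.5,122),(249,164),(197,130),(311,127)],T);print(q)
q=q-q[1]
print(np.degrees(np.arctan2(q[:,0],q[:,1])))
c=cv2.resize(cv2.imread("pics/w1.png")[75:185,185:330],None,fx=5,fy=5,interpolation=cv2.INTER_CUBIC);cv2.imwrite("pics/c2.png",c)
E
```

```text
[[ 0.47353932 -0.0191057   0.135     ]
 [ 0.43824197 -0.18095813  0.135     ]] 0.16565660931426873
-12.302640428008656
[ 0.53893868 -0.11814333  0.135     ]<stdin>:9: RuntimeWarning: Mean of empty slice.
  ret = ret.dtype.type(ret / rcount)
Traceback (most recent call last):
ValueError: zero-size array to reduction operation minimum which has no identity
```

Run:
```python
from h import *
i=vision.camera_info("wrist");f=vision.get_image("wrist")[:,:,::-1].copy();cv2.imwrite("pics/w2.png",f);np.save("w2.npy",i["extrinsics"])
im=f.astype(int);b,g,r=im[...,0],im[...,1],im[...,2]
red=((r>90)&(r-g>60)&(r-b>60)); red[:75]=0;red[115:]=0;red[:,:200]=0;red[:,300:]=0
ys,xs=np.nonzero(red);print(xs.mean(),ys.mean(),len(xs),xs.min(),xs.max(),ys.min(),ys.max())
o=np.zeros((600,800,3),np.uint8)
o[:440,:640]=cv2.resize(f[75:185,185:345],None,fx=4,fy=4,interpolation=cv2.INTER_CUBIC)
o[440:,:800]=cv2.resize(f[165:205,130:370],(800,133))[:160].repeat(1,0) if 0 else cv2.copyMakeBorder(cv2.resize(f[165:205,130:370],(800,133)),0,27,0,0,cv2.BORDER_CONSTANT)
cv2.imwrite("pics/c2.png",o)
p,_=tool();print(p,np.load("w1.npy")[:3,3],i["extrinsics"][:3,3])
```

```text
246.88372093023256 89.1046511627907 86 242 252 85 94
[ 0.48917363 -0.05023093  0.22804407] [ 0.4108336  -0.02914476  0.36402147] [ 0.40972958 -0.03162118  0.36315064]
```

View pics/c2.png

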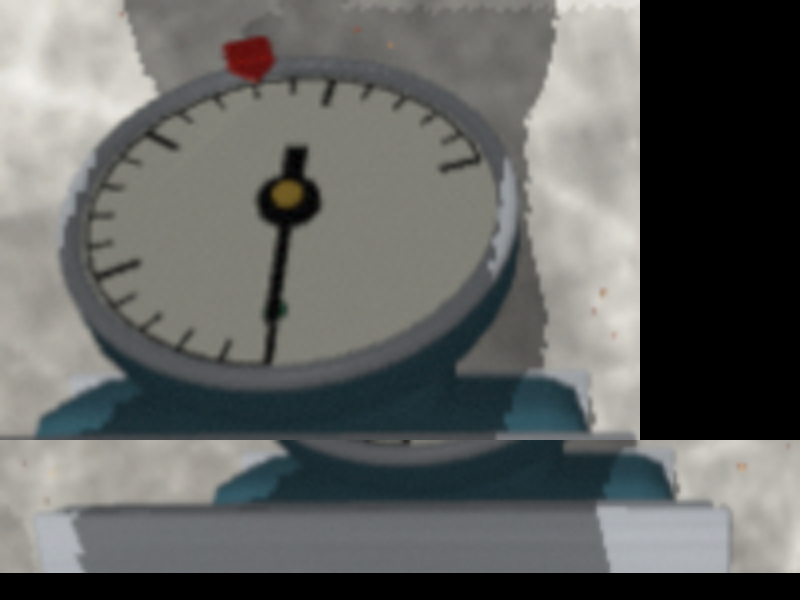

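Run:
```python
from h import *
i=vision.camera_info("wrist")
P=cast(i,[(349,184.8),(141,185.2)],.135);d=P[0]-P[1];yaw=np.arctan2(-d[0],d[1])
m=P.mean(0)+.085*np.array([np.cos(yaw),np.sin(yaw),0]);print(P,np.linalg.norm(d),np.degrees(yaw),m)
T=(m[0],m[1],yaw)
c=lambda L:[(x/4+185-.4,y/4+75-.4) for x,y in L]
# outer ends of ticks 0,500,1000,1200,1300,1400,1500,2000, marker tip, marker centroid
L=c([(267,362),(97,277),(150,132),(215,95),(255,85),(293,80),(333,83),(478,159),(257,80)])+[(246.88,89.1)]
q=dial(i,L,T);A=np.array([0,500,1000,1200,1300,1400,1500,2000])/8*np.pi/180
# similarity fit dial coords
g=np.c_[np.sin(A),np.cos(A)]*48
M,_=cv2.estimateAffinePartial2D(q[:8],g);print(M)
q2=q@M[:,:2].T+M[:,2];print(q2.round(1),np.degrees(np.arctan2(q2[:,0],q2[:,1])).round(1))
s=R.from_euler('z',yaw).as_matrix()
for n,v in(("FL",[-.065,.065,0]),("BR",[.065,-.065,0])):print(n,m+s@v)
p,r=tool();print(r.as_matrix().round(3));print("to FL tool cm",100*r.inv().apply(m+s@[-.065,.065,0]-p),[0,0,100*(p[2]-.022)])
```

```text
[[ 0.47331476 -0.01922144  0.135     ]
 [ 0.43675217 -0.18241191  0.135     ]] 0.1672362146288218 -12.628486390917422 [ 0.53797716 -0.11940009  0.135     ]
[[ 0.96770623  0.00221164 -1.43970736]
 [-0.00221164  0.96770623 -0.01512503]]
[[  0.1  48.1]
 [ 42.7  22.4]
 [ 38.9 -27.7]
 [ 24.3 -42. ]
 [ 14.2 -45.9]
 [  4.4 -47.9]
 [ -6.3 -46.6]
 [-45.1 -16.9]
 [ 14.  -48. ]
 [ 17.2 -57.2]] [ 1.000e-01  6.230e+01  1.255e+02  1.500e+02  1.628e+02  1.747e+02
 -1.723e+02 -1.105e+02  1.638e+02  1.632e+02]
FL [ 0.48876048 -0.04176171  0.135     ]
BR [ 0.58719385 -0.19703847  0.135     ]
[[-0.975  0.22  -0.002]
 [ 0.22   0.975 -0.   ]
 [ 0.002 -0.001 -1.   ]]
to FL tool cm [0.20998289 0.82362233 9.30422112] [0, 0, np.float64(20.6044072177652)]
```

```bash
python3 -m creep '0 .3 .7 2 2.4 -2.4 0; 0 .3 .7 4 2.4 -2.4 0; 0 .3 .7 5.5 2.4 -2.4 0; 0 .3 .7 6.5 2.4 -2.4 0; 0 .3 .7 6.5 2.4 -2.4 0'
python3 - <<'E'
from h import *
i=vision.camera_info("wrist");f=vision.get_image("wrist")[:,:,::-1].copy();cv2.imwrite("pics/w3.png",f)
s=telemetry.observe();p,r=tool();print(s["position"],s["force"],p+r.apply([0,0,.022]))
print(r.as_matrix().round(3))
E
```

```text
clock: 2.8
position: [0.4883, -0.0424, 0.1633]
ee_rot: [0.342, 3.086, -0.072]
force: [0.2, 0.3, -0.1]
width: 0.006
gripper_force: 0.0
[ 0.48862778 -0.04225213  0.16378543] [0.54701638 0.79312266 0.32343636] [ 0.48932103 -0.04335236  0.1418239 ]
[[-0.975  0.22   0.032]
 [ 0.218  0.975 -0.05 ]
 [-0.042 -0.042 -0.998]]
```

View pics/w3.png

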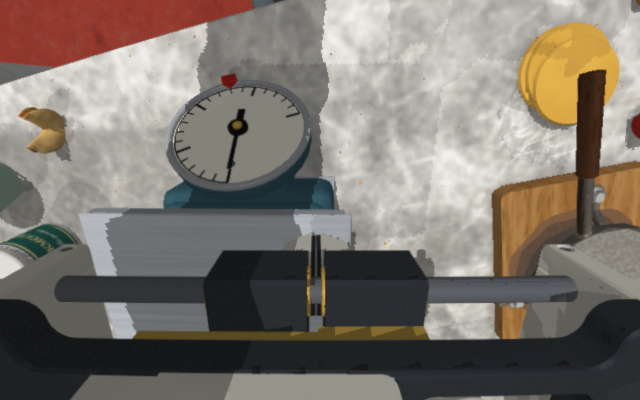

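```bash
cat >> h.py <<'E'
T0=(.538,-.121,np.radians(-12.6))
def read(i,f,T=T0):
    im=f.astype(int);b,g,r=im[...,0],im[...,1],im[...,2]
    Y,X=np.mgrid[:400,:640];q=dial(i,np.c_[X.ravel(),Y.ravel()],T).reshape(400,640,2)
    rad=np.hypot(*q.transpose(2,0,1));a=lambda v:np.degrees(np.arctan2(v[0],v[1]))%360
    dark=(im.max(2)<60)
    hub=q[dark&(rad<14)].mean(0)
    for _ in range(4): hub=q[dark&(np.hypot(q[...,0]-hub[0],q[...,1]-hub[1])<6)].mean(0)
    q=q-hub;rad=np.hypot(q[...,0],q[...,1])
    h=q[dark&(rad>18)&(rad<37)].mean(0)
    red=(r>70)&(r-g>50)&(r-b>50)&(rad>46)&(rad<66)
    return dict(hub=hub.round(1),hand=a(h).round(1),hr=np.hypot(*h).round(1),n=int((dark&(rad>18)&(rad<37)).sum()),mark=a(q[red].mean(0)).round(1),nr=int(red.sum()))
def look(n):
    s=telemetry.observe();i=vision.camera_info("wrist");f=vision.get_image("wrist")[:,:,::-1].copy();cv2.imwrite(f"pics/{n}.png",f)
    p,r=tool();print(s["clock"],"tip",(p+r.apply([0,0,.022])).round(4),"F",np.round(s["force"],1),read(i,f))
E
python3 - <<'E'
from h import *
i=vision.camera_info("wrist");P=cast(i,[(350,212),(82,212)],.135);p,r=tool();t=p+r.apply([0,0,.022]);S=R.from_euler('z',T0[2])
print(P,S.inv().apply(t-P[0]),np.linalg.norm(P[0]-P[1]))
look("w4")
E
```

```text
[[ 0.47154305 -0.01880202  0.135     ]
 [ 0.43820103 -0.18027199  0.135     ]] [ 0.02270532 -0.02008094  0.0068239 ] 0.16487643880490155
2.85 tip [ 0.4895 -0.0432  0.1421] F [0.5 0.8 0.3] {'hub': array([-0.9,  1.9]), 'hand': np.float64(5.7), 'hr': np.float64(12.2), 'n': 127, 'mark': np.float64(162.5), 'nr': 87}
```

```bash
sed -i 's/(rad>18)&(rad<37)/(rad>16)\&(rad<32)/g' h.py
python3 -m creep '0 .35 .25 .4 0 0 0; 0 .35 .25 .8 0 0 0; 0 .4 .3 1.4 0 0 0; 0 .4 .3 2.0 0 0 0; 0 .4 .3 2.3 0 0 0'
python3 -m creep '0 0 0 0 0 0 0; 0 0 0 0 0 0 0' 
python3 -c 'from h import *;look("w5");look("w6")'
```

```text
clock: 3.52
position: [0.4861, -0.0386, 0.1404]
ee_rot: [0.34, 3.085, -0.071]
force: [-3.4, 3.3, 10.1]
width: 0.002
gripper_force: 4.6
clock: 3.78
position: [0.4861, -0.0386, 0.1406]
ee_rot: [0.34, 3.085, -0.071]
force: [-2.5, 3.2, 8.3]
width: 0.004
gripper_force: 4.5
3.775 tip [ 0.4868 -0.0396  0.1187] F [-2.5  3.2  8.3] {'hub': array([-3.5,  0.4]), 'hand': np.float64(110.8), 'hr': np.float64(23.4), 'n': 70, 'mark': np.float64(159.8), 'nr': 112}
3.825 tip [ 0.4868 -0.0396  0.1187] F [-2.5  2.8  9.5] {'hub': array([-3.3,  0.5]), 'hand': np.float64(112.1), 'hr': np.float64(23.8), 'n': 67, 'mark': np.float64(159.9), 'nr': 111}
```

Run:
```python
from h import *
f=vision.get_image("scene")[:,:,::-1].copy();cv2.imwrite("pics/s2.png",f)
for n in("scene0","s1","s2"):
    im=cv2.imread(f"pics/{n}.png").astype(int);b,g,r=im.transpose(2,0,1)
    m=(r-g>60)&(r-b>60);m[:245]=0;m[262:]=0;m[:,:300]=0;m[:,313:]=0;y,x=np.nonzero(m);print(n,x.mean(),y.mean(),len(x))
o=np.zeros((600,800,3),np.uint8)
o[:320,:440]=cv2.resize(cv2.imread("pics/s1.png")[190:270,280:390],None,fx=4,fy=4,interpolation=cv2.INTER_CUBIC)
o[320:,:385]=cv2.resize(f[190:270,280:390],(385,280),interpolation=cv2.INTER_CUBIC)
o[:300,440:]=cv2.resize(cv2.imread("pics/w4.png")[70:220,155:335],(360,300),interpolation=cv2.INTER_CUBIC)
o[300:,440:]=cv2.resize(cv2.imread("pics/w6.png")[70:220,155:335],(360,300),interpolation=cv2.INTER_CUBIC)
cv2.imwrite("pics/c3.png",o)
```

```text
scene0 306.61538461538464 253.69230769230768 13
s1 306.61538461538464 253.69230769230768 13
s2 306.61538461538464 253.69230769230768 13
```

View pics/c3.png

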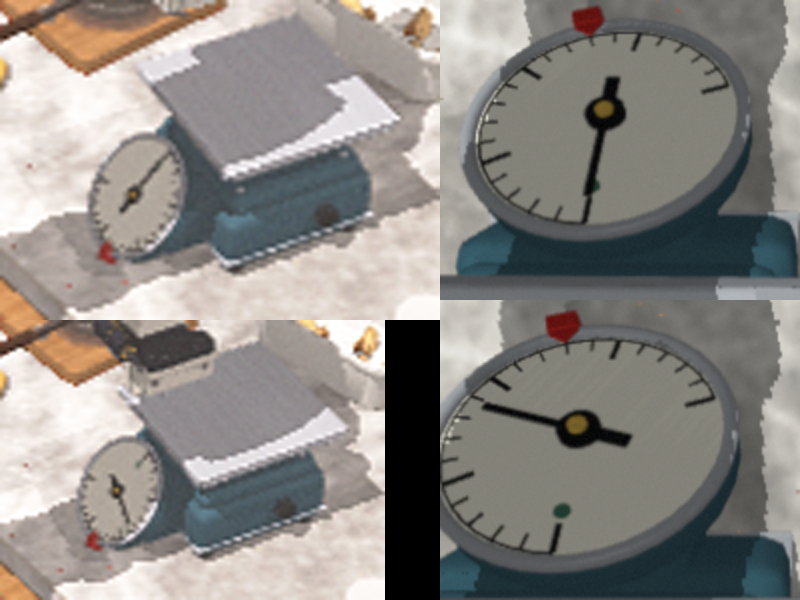

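```bash
python3 -m creep '0 .05 .05 .2 0 0 0; 0 .1 .1 .4 0 0 0; 0 .1 .1 .5 0 0 0; 0 .1 .1 .5 0 0 0'
python3 -c 'from h import *;look("w7")'
```

```text
clock: 4.42
position: [0.4862, -0.0383, 0.1359]
ee_rot: [0.34, 3.083, -0.072]
force: [-1.4, 0.5, 11.0]
width: 0.006
gripper_force: 5.6
4.425 tip [ 0.487  -0.0394  0.114 ] F [-1.4  0.5 11. ] {'hub': array([-2.8,  1.8]), 'hand': np.float64(133.0), 'hr': np.float64(19.1), 'n': 67, 'mark': np.float64(160.7), 'nr': 106}
```

```bash
python3 - <<'E'
s=open('h.py').read()
s=s.replace("    h=q[dark&(rad>16)&(rad<32)].mean(0)\n","    n,lab=cv2.connectedComponents((dark&(rad<36)).astype(np.uint8),connectivity=8);hand=(lab==lab[np.unravel_index(rad.argmin(),rad.shape)])&(rad>18)\n    if not hand.any(): hand=(dark)&(rad>18)&(rad<28)\n    h=q[hand].mean(0)\n").replace("int((dark&(rad>16)&(rad<32)).sum())","int(hand.sum())")
# hub from yellow boss
s=s.replace("    q=q-hub;","    yel=(r-b>25)&(g-b>12)&(rad<14)\n    if yel.sum()>4: hub=q[yel].mean(0)\n    q=q-hub;")
open('h.py','w').write(s)
E
python3 -c '
from h import *
look("w8")
f=cv2.imread("pics/w8.png");cv2.imwrite("pics/c4.png",cv2.resize(f[70:220,140:340],(800,600),interpolation=cv2.INTER_CUBIC))'
```

```text
4.475 tip [ 0.487  -0.0395  0.114 ] F [-2.   0.4 11.1] {'hub': array([ 1.9, -5.2]), 'hand': np.float64(295.7), 'hr': np.float64(77.1), 'n': 254425, 'mark': np.float64(162.9), 'nr': 202}
```

View pics/c4.png

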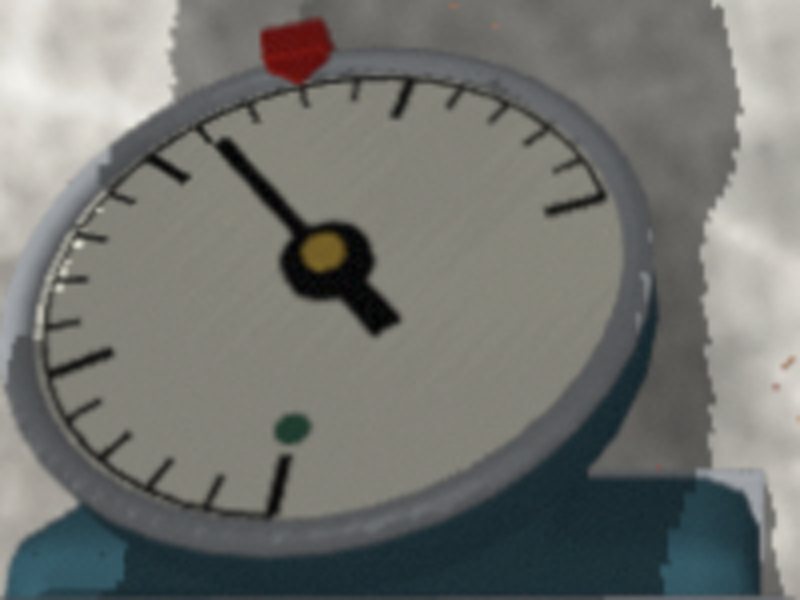

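```bash
sed -i 's/(dark&(rad<36))/((dark|(rad<5))\&(rad<36))/; s/    yel=.*/    yel=(r-b>40)\&(g-b>25)\&(rad<14)/' h.py
python3 -c '
from h import *
i=vision.camera_info("wrist")
for n in("w4","w6","w8"):print(read(i,cv2.imread(f"pics/{n}.png")))'
python3 -m creep '0 .03 .0 .1 0 0 0; 0 .03 0 .2 0 0 0; 0 .03 0 .3 0 0 0; 0 .03 0 .3 0 0 0'
python3 -c 'from h import *;look("w9")'
```

```text
{'hub': array([ -7.5, -10.7]), 'hand': np.float64(354.9), 'hr': np.float64(24.3), 'n': 99, 'mark': np.float64(164.5), 'nr': 148}
{'hub': array([ 0.2, -5.7]), 'hand': np.float64(100.1), 'hr': np.float64(14.0), 'n': 109, 'mark': np.float64(163.0), 'nr': 186}
{'hub': array([ 2. , -5.2]), 'hand': np.float64(134.3), 'hr': np.float64(7.9), 'n': 112, 'mark': np.float64(163.0), 'nr': 202}
clock: 5.03
position: [0.4863, -0.0383, 0.1331]
ee_rot: [0.34, 3.083, -0.072]
force: [-2.1, 0.4, 12.7]
width: 0.007
gripper_force: 6.4
5.025 tip [ 0.487  -0.0394  0.1112] F [-2.1  0.4 12.7] {'hub': array([ 1.9, -5.1]), 'hand': np.float64(160.2), 'hr': np.float64(7.5), 'n': 107, 'mark': np.float64(162.9), 'nr': 202}
```

Run:
```python
from h import *
i=vision.camera_info("wrist");f=cv2.imread("pics/w9.png");im=f.astype(int)
print(im[132,221],im[150,215],im[66+20,213])
print(proj(i,[np.r_[T0[0],T0[1],0]+R.from_euler('z',T0[2]).apply([-.126,0,.06])]))
b,g,r=im.transpose(2,0,1);m=(r-b>40)&(g-b>25)
y,x=np.nonzero(m[100:165,180:270]);print(x.mean()+180,y.mean()+100,len(x),x.min()+180,x.max()+180,y.min()+100,y.max()+100)
```

```text
[ 37  94 115] [120 129 130] [17 20 95]
[[220.21727965 138.43207072]]
218.9390243902439 133.02439024390245 82 214 224 129 137
```

Run:
```python
s=open('h.py').read()
a=s.index("def read");b=s.index("def look")
s=s[:a]+'''def read(i,f,T=T0):
    im=f.astype(int)
    Y,X=np.mgrid[:400,:640];q=dial(i,np.c_[X.ravel(),Y.ravel()],T).reshape(400,640,2)
    b,g,r=im.transpose(2,0,1);rad=np.hypot(q[...,0],q[...,1])
    hub=q[(r-b>40)&(g-b>25)&(rad<14)].mean(0);d=np.hypot(q[...,0]-hub[0],q[...,1]-hub[1])
    dark=((im.max(2)<75)|(d<6))&(rad<43)
    _,lab=cv2.connectedComponents(dark.astype(np.uint8));c=(lab==lab[np.unravel_index(d.argmin(),d.shape)])&(d>11)
    p=q[c];v=cv2.fitLine(p.astype(np.float32),cv2.DIST_L2,0,.01,.01)[:2,0]
    t=(p-hub)@v;v=v*(1 if t.max()>-t.min() else -1)
    return dict(hub=hub.round(1),hand=(np.degrees(np.arctan2(*v))%360).round(1),n=len(p),span=np.round([t.min(),t.max()],1))
'''+s[b:]
open('h.py','w').write(s)
from h import *
i=vision.camera_info("wrist")
for n in("w6","w8","w9"):print(read(i,cv2.imread(f"pics/{n}.png")))
```

```text
{'hub': array([-0.7, -6.1]), 'hand': np.float32(106.9), 'n': 232, 'span': array([-21.2,  37.6])}
{'hub': array([ 1.1, -5.6]), 'hand': np.float32(138.4), 'n': 219, 'span': array([-22.5,  37.5])}
{'hub': array([ 1.9, -5. ]), 'hand': np.float32(157.6), 'n': 224, 'span': array([-22.9,  37.6])}
```

```bash
python3 -m creep '0 .0 .0 .05 0 0 0; 0 0 0 .08 0 0 0; 0 0 0 .08 0 0 0'
python3 -c '
from h import *;look("w10")
f=cv2.imread("pics/w10.png");cv2.imwrite("pics/c5.png",cv2.resize(f[70:190,150:310],(800,600),interpolation=cv2.INTER_CUBIC))'
```

```text
clock: 5.45
position: [0.4863, -0.0383, 0.1324]
ee_rot: [0.34, 3.083, -0.072]
force: [-2.2, 0.5, 13.2]
width: -0.0
gripper_force: 6.6
5.45 tip [ 0.487  -0.0394  0.1104] F [-2.2  0.5 13.2] {'hub': array([ 2. , -5.1]), 'hand': np.float32(162.5), 'n': 226, 'span': array([-22.9,  37.4])}
```

View pics/c5.png

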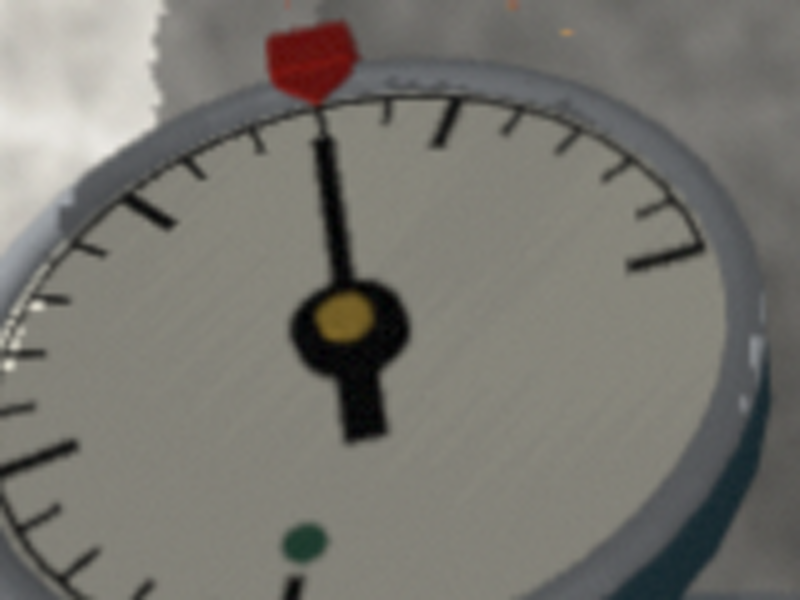

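```bash
H='' ; python3 -m creep '0 0 0 0 0 0 0;0 0 0 0 0 0 0;0 0 0 0 0 0 0;0 0 0 0 0 0 0;0 0 0 0 0 0 0'
python3 -m creep '0 0 0 0 0 0 0;0 0 0 0 0 0 0;0 0 0 0 0 0 0;0 0 0 0 0 0 0;0 0 0 0 0 0 0' >/dev/null
python3 -c 'from h import *;look("w11")'
python3 -m creep '0 0 0 -.6 0 0 0;0 0 0 -1.2 0 0 0;0 0 0 -1.8 0 0 0;0 0 0 -2.5 0 0 0;0 0 0 -4 0 0 0'
python3 -m creep '0 0 0 0 0 0 0;0 0 0 0 0 0 0'
python3 -c '
from h import *;look("w12");f=vision.get_image("scene")[:,:,::-1];cv2.imwrite("pics/s3.png",f);im=f.astype(int);b,g,r=im.transpose(2,0,1)
m=(r-g>60)&(r-b>60);m[:245]=0;m[262:]=0;m[:,:300]=0;m[:,313:]=0;y,x=np.nonzero(m);print(x.mean(),y.mean(),len(x))
a=cv2.imread("pics/s1.png");print(cv2.absdiff(a,f.copy())[222:262,300:335].max(2).mean())
p,r=tool();S=R.from_euler("z",T0[2]);t=np.r_[.4878,-.0404,.19]+S.apply([.13,-.13,0]);print("to BR cm",100*r.inv().apply(t-(p+r.apply([0,0,.022]))))'
```

```text
clock: 6.12
position: [0.4863, -0.0383, 0.1324]
ee_rot: [0.34, 3.083, -0.072]
force: [-1.6, 0.6, 12.7]
width: 0.003
gripper_force: 6.6
6.75 tip [ 0.487  -0.0395  0.1104] F [-1.6  0.1 13.3] {'hub': array([ 2. , -5.1]), 'hand': np.float32(162.3), 'n': 223, 'span': array([-22.9,  37.4])}
clock: 7.42
position: [0.4831, -0.0364, 0.1714]
ee_rot: [0.34, 3.087, -0.072]
force: [0.9, -0.2, -0.8]
width: 0.003
gripper_force: 0.0
clock: 7.68
position: [0.4838, -0.0365, 0.1714]
ee_rot: [0.341, 3.085, -0.072]
force: [0.2, -0.5, -0.9]
width: 0.005
gripper_force: 0.0
7.675 tip [ 0.4843 -0.0377  0.1492] F [ 0.2 -0.5 -0.9] {'hub': array([ 1.7, -5.5]), 'hand': np.float32(359.6), 'n': 209, 'span': array([-47.9,  17.9])}
306.61538461538464 253.69230769230768 13
5.5564285714285715
to BR cm [-13.55012927 -13.33736661  -2.97258202]
```

```bash
python3 -m creep '0 0 0 -3 0 0 0;0 -4 -4 -3 0 0 0;0 -8 -8 -3 -2.4 2.4 0;0 -12 -12 -3 -4.8 4.8 0;0 -14 -13.8 -3 -4.8 4.8 0'
python3 -m creep '0 0 0 0 0 0 0;0 0 0 0 0 0 0;0 0 0 0 0 0 0'
python3 -c '
from h import *
p,r=tool();print(r.as_matrix().round(3))
t=p+r.apply([0,0,.022]);print(t,100*r.inv().apply(np.r_[.5885,-.1995,.142]-t))
f=vision.get_image("wrist")[:,:,::-1];o=np.zeros((600,800,3),np.uint8);o[:400,:640]=f
g=vision.get_image("scene")[:,:,::-1].copy();cv2.imwrite("pics/s4.png",g);o[400:,:275]=cv2.resize(g[190:270,280:390],(275,200));cv2.imwrite("pics/w13.png",o)'
```

```text
clock: 8.4
position: [0.5899, -0.2051, 0.2116]
ee_rot: [-0.35, -3.082, -0.072]
force: [0.0, 1.9, 0.2]
width: 0.005
gripper_force: 0.0
clock: 8.78
position: [0.5889, -0.1985, 0.2132]
ee_rot: [-0.338, -3.085, -0.072]
force: [0.4, -0.6, -0.4]
width: 0.004
gripper_force: 0.0
[[-0.976  0.217 -0.032]
 [ 0.215  0.975  0.05 ]
 [ 0.042  0.042 -0.998]]
[ 0.58821598 -0.19735564  0.19125525] [-0.2816555  -0.40965925  4.90514357]
```

View pics/w13.png

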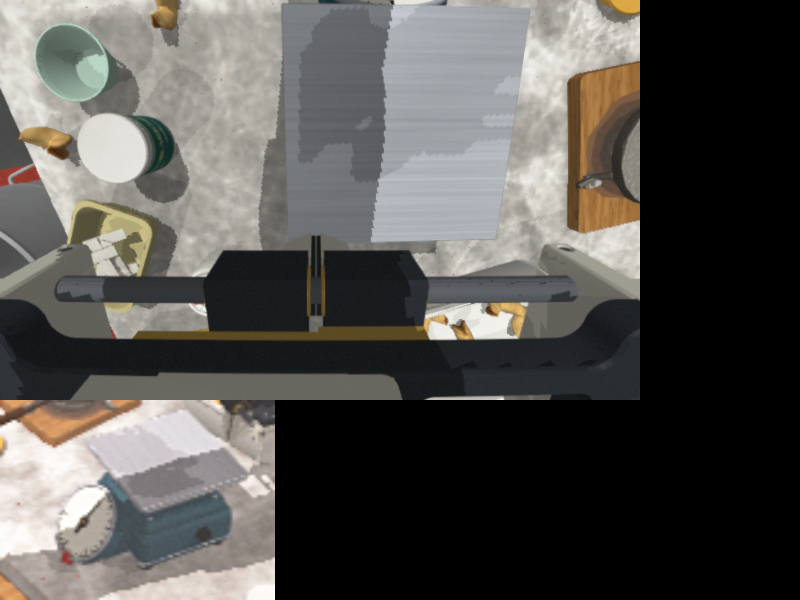

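```bash
python3 -c '
from h import *
i=vision.camera_info("wrist");P=cast(i,[(282,3.5),(529.5,9),(497.5,240),(289,241)],.135);print(P.round(4),P.mean(0))
for a in range(4):
  d=P[a]-P[a-1];print(np.linalg.norm(d).round(4),np.degrees(np.arctan2(d[1],d[0])).round(1))
m=P.mean(0);S=R.from_euler("z",np.radians(-12.6));print(m+S.apply([.065,-.065,0]),m+S.apply([-.065,.065,0]))
p,r=tool();t=p+r.apply([0,0,.022]);print(S.inv().apply(t-m))
'
```

```text
[[ 0.439  -0.1843  0.135 ]
 [ 0.4749 -0.0204  0.135 ]
 [ 0.6405 -0.0538  0.135 ]
 [ 0.601  -0.2195  0.135 ]] [ 0.53884563 -0.11950644  0.135     ]
0.1657 167.7
0.1678 77.7
0.1689 -11.4
0.1703 -103.4
[ 0.58810091 -0.19712034  0.135     ] [ 0.48959035 -0.04189254  0.135     ]
[ 0.06542186 -0.06559129  0.0564402 ]
```

```bash
python3 -m creep '0 -.2 -.2 2 0 0 0;0 -.3 -.3 4 0 0 0;0 -.4 -.4 4.9 0 0 0;0 -.4 -.4 4.9 0 0 0'
python3 -c '
from h import *
p,r=tool();t=p+r.apply([0,0,.022]);print(t,R.from_euler("z",np.radians(-12.6)).inv().apply(t-[.5388,-.12,.135]),telemetry.observe()["force"])'
```

```text
clock: 9.38
position: [0.5903, -0.2022, 0.1628]
ee_rot: [-0.34, -3.083, -0.072]
force: [0.2, 0.4, 0.0]
width: 0.005
gripper_force: 0.0
[ 0.58953942 -0.2010846   0.14084472] [ 0.06720551 -0.06806336  0.00584472] [0.17177978 0.38018421 0.04141037]
```

```bash
cat >> h.py <<'E'
def sread(n):
    i=vision.camera_info("scene");f=vision.get_image("scene")[:,:,::-1].copy();cv2.imwrite(f"pics/{n}.png",f)
    w=vision.camera_info("wrist");g=vision.get_image("wrist")[:,:,::-1].copy();cv2.imwrite(f"pics/{n}w.png",g)
    p,r=tool();s=telemetry.observe();print(s["clock"],"tip",(p+r.apply([0,0,.022])).round(4),"F",np.round(s["force"],1))
    return i,f
def rect(i,f,T=(.5388,-.12,np.radians(-12.6)),k=5):
    S=R.from_euler('z',T[2]).as_matrix();c=np.r_[T[0],T[1],0]+S@[-.126,0,.06]
    rt=S@[0,-1.,0];up=S@[np.sin(.6981),0,np.cos(.6981)]
    v,u=np.mgrid[-60:60:1/k,-60:60:1/k]/1000
    q=proj(i,c+u.reshape(-1,1)*rt-v.reshape(-1,1)*up).astype(np.float32).reshape(u.shape+(2,))
    return cv2.remap(f,q,None,cv2.INTER_CUBIC)
E
python3 -m creep '0 -.05 -.05 .4 0 0 0; 0 -.05 -.05 .8 0 0 0; 0 -.1 -.1 1.5 0 0 0; 0 -.15 -.15 2.1 0 0 0; 0 -.15 -.15 2.5 0 0 0'
python3 -m creep '0 0 0 0 0 0 0;0 0 0 0 0 0 0'
python3 -c '
from h import *
i,f=sread("p1")
from h import *
# contrast dark profile by angle, r 12..38, compare with known frames
def ang(f):
    R_=rect(i,f).min(2).astype(float);c=300
    pol=cv2.warpPolar(R_.astype(np.float32),(300,720),(300,300),300,cv2.WARP_POLAR_LINEAR)
    pr=cv2.GaussianBlur(pol[:,80:170].mean(1).reshape(-1,1),(1,15),0)[:,0]; k=pr.argmin(); return ((k/2+90)%360,pr.min().round(),np.median(pr).round())
for n in("scene0","s1","s2","s3","s4","p1"):print(n,ang(cv2.imread(f"pics/{n}.png")))'
```

```text
clock: 10.0
position: [0.5918, -0.2027, 0.1393]
ee_rot: [-0.341, -3.086, -0.072]
force: [-0.6, -0.7, 9.0]
width: 0.003
gripper_force: 4.8
clock: 10.25
position: [0.5918, -0.2027, 0.1396]
ee_rot: [-0.341, -3.087, -0.072]
force: [-0.7, 0.3, 9.5]
width: 0.003
gripper_force: 4.6
10.35 tip [ 0.5911 -0.2015  0.1177] F [-1.6  0.1  8.7]
scene0 (np.float64(358.0), np.float32(129.0), np.float32(248.0))
s1 (np.float64(357.0), np.float32(80.0), np.float32(157.0))
s2 (np.float64(101.5), np.float32(89.0), np.float32(156.0))
s3 (np.float64(357.5), np.float32(80.0), np.float32(156.0))
s4 (np.float64(359.5), np.float32(85.0), np.float32(159.0))
p1 (np.float64(109.5), np.float32(94.0), np.float32(159.0))
```

```bash
cat >> h.py <<'E'
def sang(i,f):
    G=rect(i,f).max(2).astype(np.float32);yy,xx=np.mgrid[:600,:600];q=np.dstack([(xx-300)/5,(300-yy)/5]);rad=np.hypot(q[...,0],q[...,1])
    bg=np.median(G[rad<40]);w=np.clip(bg*.8-G,0,None)*(rad<40)
    hub=np.array([0,0.])
    for _ in range(10):
        d=np.hypot(q[...,0]-hub[0],q[...,1]-hub[1]);ww=w*(d<8);hub=(q*ww[...,None]).sum((0,1))/ww.sum()
    d=q-hub;dd=np.hypot(d[...,0],d[...,1]);th=np.radians(np.arange(0,360,.5))
    rr=np.arange(12,32,.5);sx=(300+5*(hub[0]+np.sin(th)[:,None]*rr)).astype(np.float32);sy=(300-5*(hub[1]+np.cos(th)[:,None]*rr)).astype(np.float32)
    pr=cv2.remap(w,sx,sy,cv2.INTER_LINEAR).mean(1);k=pr.argmax();j=np.arange(k-30,k+31);a=(j/2*np.take(pr,j,mode='wrap')).sum()/np.take(pr,j,mode='wrap').sum()
    rd=rect(i,f).astype(int);m=(rd[...,2]-rd[...,1]>50)&(rd[...,2]-rd[...,0]>50)&(rad>42);v=d[m].mean(0)
    return hub.round(1),round(float(a),1),"mark",np.degrees(np.arctan2(*v)).round(1)
E
python3 -c '
from h import *
i=vision.camera_info("scene")
for n in("scene0","s1","s2","s3","s4","p1"):print(n,sang(i,cv2.imread(f"pics/{n}.png")))'
```

```text
scene0 (array([ 0.8, -3.5]), 353.3, 'mark', np.float64(160.5))
s1 (array([-0.3,  1.2]), 356.2, 'mark', np.float64(161.3))
s2 (array([1.1, 2.1]), 107.7, 'mark', np.float64(162.9))
s3 (array([-0.2,  1.7]), 356.0, 'mark', np.float64(161.7))
s4 (array([-0.2,  0.9]), 358.3, 'mark', np.float64(161.4))
p1 (array([1. , 1.5]), 113.9, 'mark', np.float64(162.8))
```

```bash
python3 -m creep '0 -.02 -.02 .2 0 0 0; 0 -.02 -.02 .4 0 0 0; 0 -.03 -.03 .55 0 0 0; 0 -.03 -.03 .55 0 0 0'
python3 -c '
from h import *
i,f=sread("p2");print(sang(i,f))'
```

```text
clock: 10.85
position: [0.5919, -0.2026, 0.1344]
ee_rot: [-0.341, -3.087, -0.072]
force: [-1.5, 0.4, 13.1]
width: 0.006
gripper_force: 5.9
10.95 tip [ 0.5913 -0.2015  0.1125] F [-2.1 -0.3 11.6]
(array([1.1, 2.2]), 153.6, 'mark', np.float64(163.0))
```

```bash
python3 -c '
from h import *
F=[];A=[];i=vision.camera_info("scene")
for k in range(14):
    f=vision.get_image("scene")[:,:,::-1].copy();F.append(telemetry.observe()["force"]);A.append(sang(i,f)[1])
F=np.array(F);print(F.mean(0).round(2),(F.std(0)/14**.5).round(2),np.unique(A),telemetry.observe()["clock"])'
```

```text
[-1.97  0.73 11.96] [0.11 0.15 0.1 ] [153.1 153.2 153.3 153.4 153.5 153.6] 11.65
```

```bash
python3 -c '
from h import *
i=vision.camera_info("scene")
for n in("scene0","s1","s2","s3","s4","p1","p2"):
    Rr=rect(i,cv2.imread(f"pics/{n}.png"));hsv=cv2.cvtColor(Rr,cv2.COLOR_BGR2HSV)
    pol=cv2.warpPolar(Rr.max(2).astype(np.float32),(300,72),(300,300),300,cv2.WARP_POLAR_LINEAR)
    # face edge: strongest drop beyond r=43mm
    g=np.gradient(cv2.GaussianBlur(pol,(15,1),0),axis=1);k=g[:,215:285].argmin(1)+215
    print(n,(k[::3]/5).round(0).astype(int))
'
```

```text
scene0 [57 47 56 45 46 45 46 46 43 45 45 45 49 51 53 53 53 53 51 53 57 43 46 51]
s1 [57 57 56 45 46 45 44 46 43 45 43 46 48 51 52 53 53 54 51 53 53 49 46 49]
s2 [57 57 56 45 46 45 44 45 43 43 43 45 49 51 52 53 53 54 46 52 57 46 46 57]
s3 [57 57 56 45 46 45 44 45 43 44 43 46 49 51 52 53 53 54 51 52 52 44 46 57]
s4 [57 47 56 45 46 45 44 47 49 44 45 45 49 51 52 53 53 53 53 52 53 48 46 49]
p1 [57 47 55 45 46 45 44 43 46 44 43 45 48 51 53 53 53 53 51 52 55 44 46 51]
p2 [57 47 56 45 46 45 44 43 46 44 43 45 48 51 53 53 53 53 51 52 52 44 46 51]
```

```bash
python3 -m creep '0 0 0 .05 0 0 0; 0 0 0 .1 0 0 0; 0 0 0 .1 0 0 0'
python3 -c '
from h import *
F=[];A=[];i=vision.camera_info("scene")
for k in range(8):
    f=vision.get_image("scene")[:,:,::-1].copy();F.append(telemetry.observe()["force"]);A.append(sang(i,f)[1])
cv2.imwrite("pics/p3.png",f)
F=np.array(F);print(F.mean(0).round(2),(F.std(0)/8**.5).round(2),np.unique(A),telemetry.observe()["clock"])
p,r=tool();print(p+r.apply([0,0,.022]))'
```

```text
clock: 12.02
position: [0.592, -0.2026, 0.1335]
ee_rot: [-0.341, -3.087, -0.072]
force: [-1.6, 1.4, 11.7]
width: 0.006
gripper_force: 6.2
[-1.99  0.45 12.25] [0.25 0.14 0.17] [159.6 159.7 159.8 159.9 160.2 160.5] 12.425
[ 0.59132533 -0.20148704  0.11161156]
```

```bash
cat >> h.py <<'E'
def pca(i,f):
    h,a,*_=sang(i,f);G=rect(i,f).max(2).astype(np.float32);yy,xx=np.mgrid[:600,:600];q=np.dstack([(xx-300)/5,(300-yy)/5])
    bg=np.median(G[np.hypot(q[...,0],q[...,1])<40]);w=np.clip(bg*.85-G,0,None)
    v=np.array([np.sin(np.radians(a)),np.cos(np.radians(a))]);c=np.array(h,float)
    for _ in range(15):
        d=q-c;t=d@v;s=d@[v[1],-v[0]]
        ts=np.arange(-14,35,1.);m=[(w*(abs(t-k)<1.5)*(abs(s)<6)) for k in ts]
        S=np.array([(s*x).sum()/max(x.sum(),1e-6) for x in m]);W=np.array([x.sum() for x in m])>0
        k,b=np.polyfit(ts[W],S[W],1);c=c+b*np.array([v[1],-v[0]]);v=v+k*np.array([v[1],-v[0]]);v/=np.linalg.norm(v)
    return c.round(1),(np.degrees(np.arctan2(*v))%360).round(1)
E
python3 -c '
from h import *
i=vision.camera_info("scene")
for n in("scene0","s1","s3","s4","s2","p1","p2","p3"):print(n,*pca(i,cv2.imread(f"pics/{n}.png")))'
```

```text
scene0 [-0.5 -3.6] 358.7
s1 [-1.1  1.2] 359.6
s3 [-1.1  1.7] 359.6
s4 [-0.8  0.9] 1.8
s2 [1.  1.8] 106.4
p1 [0.8 1.1] 112.0
p2 [-0.1  1.6] 150.0
p3 [-0.2  2.3] 156.3
```

```bash
python3 -m creep '0 0 0 .05 0 0 0; 0 0 0 .09 0 0 0; 0 0 0 .09 0 0 0'
python3 -c '
from h import *
i,f=sread("p4");print(pca(i,f),sang(i,f))'
```

```text
clock: 12.8
position: [0.592, -0.2025, 0.1327]
ee_rot: [-0.341, -3.087, -0.072]
force: [-1.8, 0.5, 13.2]
width: 0.001
gripper_force: 6.4
12.9 tip [ 0.5914 -0.2015  0.1108] F [-2.4  1.4 12. ]
(array([-0.2,  1.7]), np.float64(161.9)) (array([0.9, 2. ]), 164.8, 'mark', np.float64(162.8))
```

```bash
python3 -m creep '0 0 0 .02 0 0 0;0 0 0 .02 0 0 0;0 0 0 .02 0 0 0;0 0 0 .02 0 0 0;0 0 0 .02 0 0 0'
python3 -m creep '0 0 0 0 0 0 0;0 0 0 0 0 0 0;0 0 0 0 0 0 0;0 0 0 0 0 0 0;0 0 0 0 0 0 0'
python3 -c '
from h import *
F=[]
for k in range(12):
    i,f=vision.camera_info("scene"),vision.get_image("scene")[:,:,::-1].copy();F.append(telemetry.observe()["force"])
cv2.imwrite("pics/p5.png",f);print(pca(i,f),sang(i,f),np.mean(F,0))'
```

```text
clock: 13.52
position: [0.592, -0.2025, 0.1325]
ee_rot: [-0.341, -3.087, -0.072]
force: [-1.7, 0.4, 13.1]
width: 0.009
gripper_force: 6.4
clock: 14.15
position: [0.592, -0.2025, 0.1325]
ee_rot: [-0.341, -3.087, -0.071]
force: [-2.2, 0.2, 12.9]
width: 0.004
gripper_force: 6.4
(array([-0.2,  1.7]), np.float64(162.2)) (array([0.9, 2. ]), 165.2, 'mark', np.float64(162.7)) [-1.75791712  0.37419537 13.06209703]
```

```bash
python3 -m creep '0 0 0 -.6 0 0 0;0 0 0 -1.2 0 0 0;0 0 0 -1.8 0 0 0;0 0 0 -2.5 0 0 0;0 0 0 -4 0 0 0'
python3 -m creep '0 0 0 -3 0 0 0;0 0 0 -7 0 0 0;0 0 0 -11 0 0 0;0 0 0 -13 0 0 0;0 0 0 -13 0 0 0'
python3 -m creep '0 0 0 0 0 0 0;0 0 0 0 0 0 0;0 0 0 0 0 0 0;0 0 0 0 0 0 0'
python3 -c '
from h import *
i,f=sread("p6");print(pca(i,f),sang(i,f));im=f.astype(int);b,g,r=im.transpose(2,0,1)
m=(r-g>60)&(r-b>60);m[:245]=0;m[262:]=0;m[:,:300]=0;m[:,313:]=0;y,x=np.nonzero(m);print(x.mean(),y.mean(),len(x),telemetry.observe()["position"])'
```

```text
clock: 15.38
position: [0.5919, -0.205, 0.1708]
ee_rot: [-0.341, -3.083, -0.072]
force: [-0.2, 0.9, -0.3]
width: 0.007
gripper_force: 0.0
clock: 16.0
position: [0.5973, -0.2116, 0.3028]
ee_rot: [-0.342, -3.088, -0.07]
force: [-0.5, 0.7, -0.3]
width: 0.003
gripper_force: 0.0
clock: 16.5
position: [0.5964, -0.2112, 0.3004]
ee_rot: [-0.341, -3.084, -0.072]
force: [0.5, 0.1, -0.7]
width: 0.008
gripper_force: 0.0
16.6 tip [ 0.5958 -0.2101  0.2787] F [-0.4 -0.2 -0.1]
(array([-1.1,  1.4]), np.float64(0.1)) (array([-0.4,  1.4]), 356.4, 'mark', np.float64(161.2))
306.61538461538464 253.69230769230768 13 [ 0.59649742 -0.21121517  0.30069232]
```

Hand back at zero, scale and marker unmoved, arm clear.

```bash
python3 -c 'from cell import job;print(job.sign_off())'
```

```text
the job is handed in; nothing more can be done
None
```

I pressed the front left corner, then the back right corner, until the hand read about 162° against the marker's 163°, held each for over a second and let go; the hand returned to zero both times, the scale and marker had not moved in the scene camera, the arm finished clear, and the job is handed in (the back right reading came from the scene camera only, good to a few degrees).

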